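# Sort filled and empty sample canisters by weight

## Task

The two capped aluminium canisters on the bench look the same, but one is filled and heavy and the other is empty and light; tell them apart by the load on the wrist when you lift one. Stand the filled canister upright in the square steel tray and the empty one upright in the round steel dish, setting them down gently rather than dropping them or knocking them over.

Things in the scene. Friction and masses are not known exactly. Their poses are not given: they have to be found in the camera images.
- canister_1_center (a point): One of two look-alike closed aluminium canisters, dark knurled cap with small knob, upright: body 46 mm diameter, cap 47 mm, 78 mm high (body to 60, cap 60 to 71, knob 22 mm across above). Grip the round body from any side. One of the pair is filled, 425 to 575 g, the other empty, 100 to 140 g; neither looks nor names tell which. Point: on its axis, 39 mm above its underside; z up.
- canister_2_center (a point): One of two look-alike closed aluminium canisters, dark knurled cap with small knob, upright: body 46 mm diameter, cap 47 mm, 78 mm high (body to 60, cap 60 to 71, knob 22 mm across above). Grip the round body from any side. One of the pair is filled, 425 to 575 g, the other empty, 100 to 140 g; neither looks nor names tell which. Point: on its axis, 39 mm above its underside; z up.
- square_tray: Square shallow tray of bare steel, fixed to the bench, for the filled canister: 120 x 120 mm outside, walls 3 mm thick, rim 18 mm above the bench, floor 3 mm above the bench. Origin at the centre of its underside on the bench; x and y run along its sides, z is up.
- round_dish: Round shallow dish of bare steel, fixed to the bench, for the empty canister: 126 mm in diameter outside, wall 3 mm thick, rim 18 mm above the bench, floor 3 mm above the bench. Origin at the centre of its underside on the bench; z is up.
Not all that is in view belongs to the job. What is shaped like the part that bears canister_1_center but purple is not meant.

How it is judged:
At the end, for the whole second after the job is handed in: Both canisters stand upright (10 degrees) and at rest: the filled one on the tray's floor, axis within 37 mm of its centre along each side, the empty one on the dish's floor, axis within 40 mm of its centre. Weight tells which is which: the tray carries over 2.8 N, the dish under 2.2 N (((x of canister_1_center in the frame of square_tray between -0.037 and 0.037 m and y of canister_1_center in the frame of square_tray between -0.037 and 0.037 m and z of canister_1_center in the frame of square_tray between 0.037 and 0.048 m and horizontal distance between canister_2_center and round_dish below 0.04 m and z of canister_2_center in the frame of round_dish between 0.037 and 0.048 m) or (x of canister_2_center in the frame of square_tray between -0.037 and 0.037 m and y of canister_2_center in the frame of square_tray between -0.037 and 0.037 m and z of canister_2_center in the frame of square_tray between 0.037 and 0.048 m and horizontal distance between canister_1_center and round_dish below 0.04 m and z of canister_1_center in the frame of round_dish between 0.037 and 0.048 m)) and contact force between square_tray and anything else above 2.8 N and contact force between round_dish and anything else below 2.2 N and angle between each of canister_1_center, canister_2_center's own z axis and vertical below 0.17 rad and linear speed of each of canister_1, canister_2 below 0.02 m/s); the robot touches nothing.
It fails at once if a canister is knocked over (leans more than 40 degrees) (angle between any of canister_1_center, canister_2_center's own z axis and vertical above 0.7 rad).
It fails at once if a canister is dropped (falls freely from more than about 25 mm) ((contact force between the fingers and canister_1 below 0.05 N and linear speed of canister_1 above 0.7 m/s) or (contact force between the fingers and canister_2 below 0.05 N and linear speed of canister_2 above 0.7 m/s)).
It also fails if it takes over 58 s, if anything falls off the work surface, if the arm or the gripper's body presses on something with over 40 N, if the wrist force passes 120 N, or if a joint passes its speed limit or range.

## Robot

A 6-joint arm with a two-finger parallel gripper is mounted at the origin on a cart in front of the work surface, level with it; the furniture and walls round the work are solid. World frame = base frame: x ahead of the robot, y to its left, z up, the work surface at z = 0. Lengths are in m, angles in rad, forces in N, time in s.
With the tool pointing down it reaches from about 0.375 to 0.9 m from the base axis. Payload 3.1 kg.
Tool frame: the origin (TCP) lies between the finger pads; the fingertips stand 8 mm ahead of it and the grasp point (between the pads) lies 11 mm behind it; z points along the fingers, y is the line along which they close (so a half turn about z gives the same grasp; the last joint's range is limited). The gripper opens to 87 mm and grips with 3 to 60 N. Pads are 19 mm wide; open, the fingers measure 117 mm over their backs; the gripper's body (75 mm by 190 mm) begins 51 mm behind the grasp point.
Start: joints at [-1.306, 0.527, 1.433, -0, 1.181, -0.178], TCP at [0.268, -0.565, 0.195] pointing down, gripper open.
Joint ranges: [-3.08, 3.08], [-0.75, 2.2], [0.22, 2.44], [-1.43, 4.57], [0, 2.65], [-2.85, 2.85]. Speed limits (rad/s): [2.79, 2.79, 3.14, 3.14, 3.14, 3.14].

## Interface

Orientations are given as a unit quaternion [x, y, z, w].
In Python, from rig import robot, vision, job gives the robot as it stands.
- The arm moves only by the shell command python3 -m handwheel 'ROWS' [OPENING] [FORCE]. ROWS is JSON, a list of rows, each a list of 4 numbers: the shift along the tool's x, y, z as a fraction of full scale, then the turn about the tool's z as a fraction of full scale. A call has 1 to 20 rows; each row is the pose to reach, as a shift and turn from the pose commanded when the call began, along the tool's axes at that moment, turning the shorter way round; what a row does not reach only later rows make up. Full scale, the value 1, is 300 mm for a shift and 2 pi rad for a turn. A row lasts 1/12 s, in which the tool goes at most 41.7 mm and 7.16 degrees, less where a joint would pass 70% of its speed; a pose out of reach is approached as far as the arm can. A call with a number of a shift or a turn outside -1 to 1 is refused whole. A call with a gripper value outside its range is refused whole. OPENING is the opening in per cent of the stroke, from 0 (shut) to 100 (fully open), set as the call begins (- or left out, the last holds). The fingers move at their own pace and stop on an object; FORCE is the grip in N (left out, the last holds). Time passes only in rows, so rows that repeat a pose let the fingers close. It gives the time, the measured TCP pose, the force, the opening and the grip force at its end, in the units of the state.
- robot.get_obs(): the state, without advancing time (a new reading comes with each control period).
- vision.camera(name): name is "side" or "top" or "wrist"; returns a dict with "frame" (420x560x3 uint8, red, green, blue), "K" (3x3 intrinsics, pixels), "k1" (the pictures are not rectified: a ray, as slopes to the right and down, at radius r is drawn at 1 + k1 r^2 times it, then the intrinsics apply), "cam_to_world" (4x4, takes a point from camera to world coordinates); the wrist camera has in their place "hand_eye" (4x4, takes a point from camera to tool coordinates, whose origin is the TCP and whose axes are the flange's). Camera axes: x right, y down, z forward; pixel columns grow to the right and rows downward; lengths in m; the calibration is good to about 2 mm. A picture is of the moment at which its call begins: read the wrist's pose just before it. There is no depth.
- job.hand_in(): hands the job in; it is judged then, once.
Trained networks look in the newest picture that a camera, given by its name, has taken for a name from the list of things; names that differ only in an ending like _2 or _b are one class to them, and where a whole thing is asked for, a point or a joint stands for the part that bears it (a point fixed in the world has none). Each returns a list of dicts, best first, with "conf" (0 to 1); they miss things now and then, are a little off and sometimes report something else, mostly with a low value. They report only what shows in the picture. A call takes as long as a camera call. They do not tell look-alikes from the thing itself.
- vision.look_for(camera, label): "point" ([row, column] in pixels, amid what is visible of it).
- vision.outline_of(camera, label): "mask" (420x560 bool, what is visible of it) and "point" ([row, column] in pixels, amid what is visible of it).
The state is a dict: "time": time; "q": joint angles; "joint_velocities": joint speeds; "joint_torque": joint torques, N m; "position": TCP position; "tool_rot": TCP orientation; "ft_force": force on the tool from outside, world axes, zero at the start; "moment": the same for the moment, N m; "grip_width": finger opening in m; "grip_force": force on a finger pad.
Only numpy, scipy, OpenCV 4.12 (cv2) and the standard library are available. Lean on these libraries where they do the work, as an engineer would, in place of code of your own. Each camera call takes 0.05 s, during which the arm holds its last target. There are 200 camera calls.

## Working session

There is one attempt and no reset: what is moved stays moved. The work goes in short steps, Python scripts to look and compute and a shell command to move; the robot and the scene stay as the last step left them, time stands still between calls to the robot, and variables do not carry over. Pictures are saved under pics/ and viewed, at most 10 in all, crops included, and the job is handed in when it is done.

```bash
mkdir -p pics
cat > h.py <<'E'
import numpy as np, cv2
from scipy.spatial.transform import Rotation as R
from rig import robot, vision, job
def grab(n):
    o=robot.get_obs(); c=vision.camera(n)
    if n=='wrist':
        T=np.eye(4); T[:3,:3]=R.from_quat(o['tool_rot']).as_matrix(); T[:3,3]=o['position']
        c['T']=T@c['hand_eye']
    else: c['T']=np.array(c['cam_to_world'])
    return c
def ray(c,p):
    K=np.array(c['K']); d=np.array([(p[1]-K[0,2])/K[0,0],(p[0]-K[1,2])/K[1,1]]); s=d.copy()
    for _ in range(20): s=d/(1+c['k1']*(s@s))
    v=c['T'][:3,:3]@np.array([s[0],s[1],1]); return c['T'][:3,3],v/np.linalg.norm(v)
def atz(c,p,z):
    o,v=ray(c,p); return o+v*(z-o[2])/v[2]
def tri(rs):
    A=0;b=0
    for o,v in rs:
        P=np.eye(3)-np.outer(v,v);A=A+P;b=b+P@o
    x=np.linalg.solve(A,b); return x,[np.linalg.norm((np.eye(3)-np.outer(v,v))@(x-o)) for o,v in rs]
E
python3 - <<'E'
from h import *
o=robot.get_obs();print({k:np.round(v,3) for k,v in o.items()})
for n in ['top','side']:
    c=grab(n); cv2.imwrite(f'pics/{n}0.png',c['frame'][:,:,::-1]); print(n,np.round(c['T'],2).tolist())
    for l in ['canister_1_center','square_tray','round_dish']:
        for d in vision.outline_of(n,l):
            m=d['mask']; ys,xs=np.nonzero(m)
            print(l,round(d['conf'],2),np.round(d['point']),m.sum(),xs.min(),xs.max(),ys.min(),ys.max(),c['frame'][m].mean(0).round(),atz(c,d['point'],0.04 if 'can' in l else .01).round(3))
E
```

```text
{'time': np.float64(0.0), 'q': array([-1.306,  0.528,  1.434, -0.   ,  1.181, -0.178]), 'joint_velocities': array([ 0.001,  0.   , -0.001, -0.   , -0.   , -0.001]), 'joint_torque': array([ -0.   , -44.004, -17.659,   0.063,   0.058,  -0.   ]), 'position': array([ 0.268, -0.564,  0.194]), 'tool_rot': array([ 0.976,  0.22 , -0.   , -0.001]), 'ft_force': array([ 0.353,  0.284, -0.389]), 'moment': array([-0.049, -0.068,  0.021]), 'grip_force': np.float64(0.0), 'grip_width': np.float64(0.087)}
top [[-0.0, -0.99, 0.11, 0.39], [-1.0, 0.0, -0.02, -0.12], [0.02, -0.11, -0.99, 0.89], [0.0, 0.0, 0.0, 1.0]]
canister_1_center 0.68 [248. 338.] 620 322 351 233 258 [132. 129. 125.] [ 0.419 -0.246  0.04 ]
canister_1_center 0.66 [248. 185.] 675 171 202 239 265 [161. 102. 172.] [0.419 0.041 0.04 ]
square_tray 0.97 [172. 363.] 3789 330 395 138 202 [213. 209. 197.] [ 0.57  -0.303  0.01 ]
round_dish 0.76 [166. 239.] 3238 207 270 132 196 [217. 215. 204.] [ 0.582 -0.057  0.01 ]
side [[-0.92, -0.24, 0.3, 0.25], [-0.38, 0.62, -0.69, 0.46], [-0.02, -0.75, -0.66, 0.62], [0.0, 0.0, 0.0, 1.0]]
canister_1_center 0.84 [195. 326.] 664 317 338 177 212 [111. 106. 102.] [ 0.425 -0.238  0.04 ]
canister_1_center 0.81 [284. 288.] 1050 274 302 264 307 [110.  60. 122.] [0.415 0.036 0.04 ]
canister_1_center 0.59 [246. 296.] 771 286 309 231 269 [113. 108. 105.] [ 0.434 -0.061  0.04 ]
square_tray 0.74 [178. 276.] 1604 248 306 158 196 [184. 178. 165.] [ 0.575 -0.291  0.01 ]
round_dish 0.72 [228. 246.] 663 224 258 216 251 [190. 184. 170.] [ 0.568 -0.099  0.01 ]
round_dish 0.26 [249. 295.] 774 285 309 231 269 [113. 108. 105.] [ 0.442 -0.078  0.01 ]
```

View pics/top0.png

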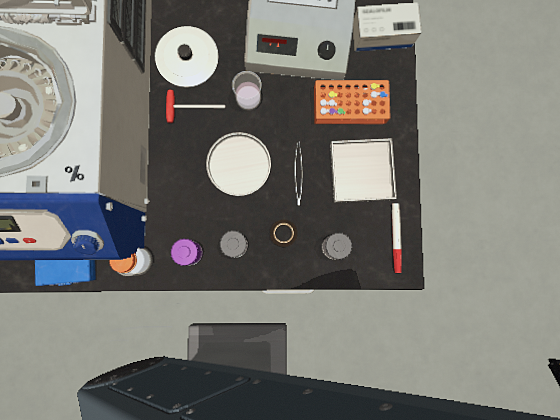

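View pics/side0.png

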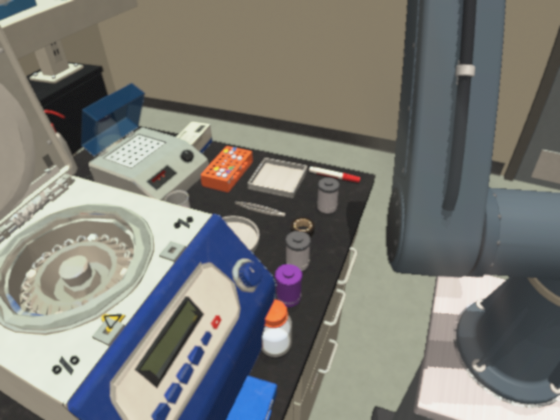

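The top picture shows the grey canisters at about (245,337) and (243,233), a purple decoy at (252,186), the tray at (170,363) and the dish at (164,239). The side picture shows the canisters at (195,328) and (250,298). The next step is to measure them and plan a wrist look.

```bash
cat >> h.py <<'E'
def plan(x,y,z,a):
    o=robot.get_obs(); M=R.from_quat(o['tool_rot']).as_matrix()
    d=M.T@(np.array([x,y,z])-o['position'])/0.3
    a0=np.degrees(np.arctan2(M[1,0],M[0,0])); t=-((a-a0+180)%360-180)
    print('plan',np.round(d,4),round(t/360,4),'rows>=',np.ceil(max(np.linalg.norm(d)*.3/.0417,abs(t)/7.16)), 'at',o['position'].round(4),round(a0,1),'t',o['time'])
E
python3 - <<'E'
from h import *
t=grab('top');s=grab('side')
for n,a,b in [('c1',(248,338),(195,326)),('c2',(246,234),(249,297)),('tray',(170,363),(178,276)),('dish',(164,239),(240,234))]:
    x,e=tri([ray(t,a),ray(s,b)]);print(n,x.round(3),np.round(e,4))
w=grab('wrist');print(np.round(w['hand_eye'],3),w['K'])
plan(.42,-.24,.30,45)
plan(.40,-.33,.30,45)
E
```

```text
c1 [ 0.423 -0.245  0.035] [0.0047 0.0047]
c2 [ 0.425 -0.049  0.044] [0.0028 0.0028]
tray [ 0.578 -0.303  0.002] [0.0027 0.0027]
dish [ 0.583 -0.058  0.005] [0.0044 0.0044]
[[ 0.    -0.968 -0.251  0.069]
 [ 1.     0.     0.    -0.001]
 [-0.    -0.251  0.968 -0.191]
 [ 0.     0.     0.     1.   ]] [[338.80722015   0.         276.08847495]
 [  0.         338.80722015 209.43643937]
 [  0.           0.           1.        ]]
plan [ 0.9221 -0.7606 -0.3508] -0.0545 rows>= 9.0 at [ 0.2678 -0.5647  0.1948] 25.4 t 0.55
plan [ 0.7333 -0.5181 -0.3508] -0.0545 rows>= 7.0 at [ 0.2678 -0.5647  0.1948] 25.4 t 0.55
```

```bash
python3 -m handwheel '[[0.92,-0.76,-0.35,-0.0545],[0.92,-0.76,-0.35,-0.0545],[0.92,-0.76,-0.35,-0.0545],[0.92,-0.76,-0.35,-0.0545],[0.92,-0.76,-0.35,-0.0545],[0.92,-0.76,-0.35,-0.0545],[0.92,-0.76,-0.35,-0.0545],[0.92,-0.76,-0.35,-0.0545],[0.92,-0.76,-0.35,-0.0545],[0.92,-0.76,-0.35,-0.0545],[0.92,-0.76,-0.35,-0.0545],[0.92,-0.76,-0.35,-0.0545],[0.92,-0.76,-0.35,-0.0545]]' 100
cat > look.py <<'E'
from h import *; import sys,pickle
k=sys.argv[1]; c=grab('wrist'); cv2.imwrite(f'pics/w{k}.png',c['frame'][:,:,::-1])
D=[]
for l in ['canister_1_center','square_tray','round_dish']:
    for d in vision.outline_of('wrist',l):
        m=d['mask']; ys,xs=np.nonzero(m)
        print(l,round(d['conf'],2),np.round(d['point']),m.sum(),xs.min(),xs.max(),ys.min(),ys.max(),c['frame'][m].mean(0).round(),atz(c,d['point'],0.04 if 'can' in l else .01).round(3))
        D.append((l,d))
pickle.dump((c,D),open(f'w{k}.pkl','wb'))
E
python3 look.py 1; python3 -c "
from h import *
plan(.52,-.15,.30,45)"
```

```text
time: 1.63
position: [0.419, -0.2413, 0.2993]
tool_rot: [0.924, 0.382, -0.0, -0.0]
ft_force: [0.3, 0.0, 0.4]
grip_width: 0.0872
grip_force: 0.0
canister_1_center 0.79 [174. 280.] 1233 261 298 153 194 [77. 73. 70.] [ 0.424 -0.244  0.04 ]
canister_1_center 0.62 [ 19. 111.] 2051 77 140 0 43 [111.  52. 123.] [0.413 0.034 0.04 ]
square_tray 0.68 [119. 386.] 8330 327 450 57 182 [226. 220. 208.] [ 0.577 -0.297  0.01 ]
round_dish 0.82 [ 10. 264.] 1703 225 307 0 28 [235. 232. 220.] [ 0.554 -0.083  0.01 ]
plan [ 0.4538  0.0217 -0.0027] -0.0004 rows>= 4.0 at [ 0.4189 -0.2414  0.2992] 44.9 t 1.8333
```

```bash
python3 -m handwheel '[[0.46,0.02,0,0],[0.46,0.02,0,0],[0.46,0.02,0,0],[0.46,0.02,0,0],[0.46,0.02,0,0],[0.46,0.02,0,0],[0.46,0.02,0,0]]'
python3 look.py 2
```

```text
time: 2.42
position: [0.5203, -0.1481, 0.2993]
tool_rot: [0.924, 0.382, -0.001, -0.0]
ft_force: [-0.0, -0.3, 0.5]
grip_width: 0.0872
grip_force: 0.0
canister_1_center 0.97 [132. 115.] 1894 88 145 113 153 [120.  57. 133.] [0.411 0.04  0.04 ]
canister_1_center 0.93 [258. 272.] 564 261 290 244 266 [104.  95.  91.] [ 0.432 -0.227  0.04 ]
square_tray 0.97 [212. 376.] 5958 319 434 162 259 [227. 220. 207.] [ 0.581 -0.294  0.01 ]
round_dish 0.81 [ 88. 260.] 7516 216 310 37 136 [231. 229. 220.] [ 0.584 -0.052  0.01 ]
```

View pics/w2.png

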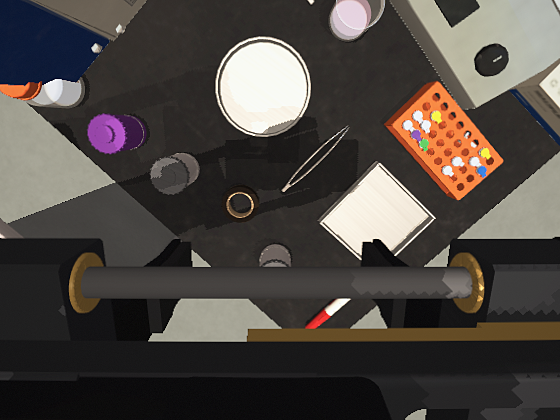

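View pics/w1.png

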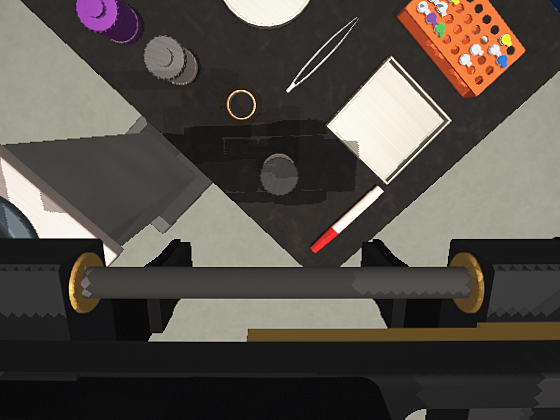

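w1 shows canister 1 at (174,280), canister 2 around (57,168) and the tray at (120,388). w2 shows canister 2 around (173,174), canister 1 at about (255,275), the dish at (86,263) and the tray at (212,378). I'll enlarge the caps to locate the knobs.

Run:
```python
from h import *
ims=[]
for k,r,c in [(1,35,140),(1,150,250),(2,145,145),(2,235,248)]:
    a=cv2.imread(f'pics/w{k}.png')[r:r+58,c:c+66]; a=np.clip(a.astype(float)*1.8,0,255).astype(np.uint8)
    ims.append(cv2.resize(a,None,fx=5,fy=5,interpolation=cv2.INTER_CUBIC))
cv2.imwrite('pics/crop.png',np.vstack([np.hstack(ims[:2]),np.hstack(ims[2:])]))
```

```text
(no output)
```

View pics/crop.png

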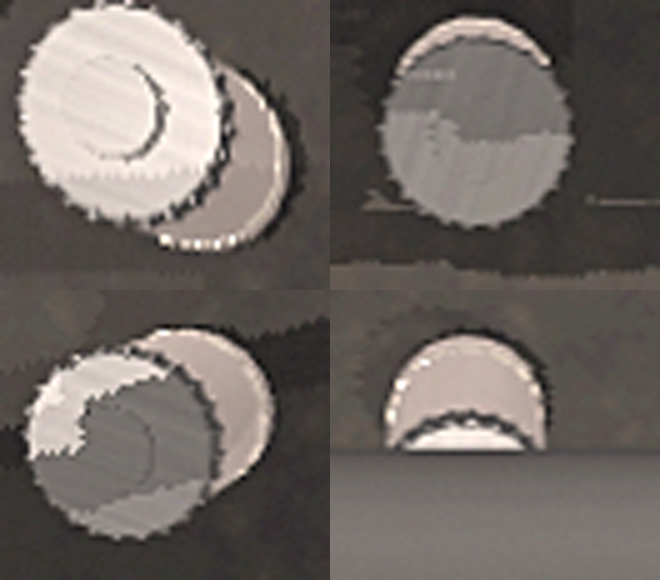

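The enlarged caps are clear. Canister 2's cap centre is at (57.6,164.4) in w1 and (175.8,169.7) in w2, and canister 1's is at (176.6,279.4) in w1. In w2 canister 1 is mostly hidden by the gripper, so I'll use the fixed cameras for its height.

Run:
```python
from h import *; import pickle
w1,D1=pickle.load(open('w1.pkl','rb'));w2,D2=pickle.load(open('w2.pkl','rb'))
a,b=(57.6,164.4),(175.8,169.7)
print('c2',*tri([ray(w1,a),ray(w2,b)]),atz(w1,a,.071),atz(w2,b,.071))
print('c1',atz(w1,(176.6,279.4),.071))
t=grab('top');s=grab('side')
ok=lambda d,f: f[d['mask']].mean(0)
for n,c in (('top',t),('side',s)):
    for d in vision.outline_of(n,'canister_1_center'): print(n,np.round(d['point'],1),ok(d,c['frame']).round(),d['mask'].sum())
print('c1 tri',*tri([ray(w1,(174,280)),ray(t,(248,338)),ray(s,(195,327))]))
# tray corners / dish ellipse
for w,D in ((w1,D1),(w2,D2)):
    for l,d in D:
        if 'can' in l: continue
        cs=cv2.findContours(d['mask'].astype(np.uint8),0,1)[0]; k=max(cs,key=cv2.contourArea)
        if 'tray' in l:
            bx=cv2.boxPoints(cv2.minAreaRect(k)); P=np.array([atz(w,(q[1],q[0]),.018) for q in bx]); print('tray',bx.round().tolist(),P.round(3).tolist(),P.mean(0).round(3))
        else:
            e=cv2.fitEllipse(k); print('dish',e,atz(w,(e[0][1],e[0][0]),.018).round(3))
d=[d for l,d in D1 if 'tray' in l][0]['point'];d2=[d for l,d in D2 if 'dish' in l][0]['point']
print('tray tri',*tri([ray(w1,d),ray(t,(170,363))]),'dish',*tri([ray(w2,d2),ray(t,(164,239))]))
```

```text
c2 [ 0.42809789 -0.05058502  0.07015358] [np.float64(0.0004885567832686807), np.float64(0.0004885567832686006)] [ 0.42784682 -0.05048054  0.071     ] [ 0.42874904 -0.05103859  0.071     ]
c1 [ 0.42367742 -0.24195472  0.071     ]
top [252.3 346.2] [138. 135. 131.] 182
side [282.5 286.8] [102.  55. 114.] 970
side [196.2 325.3] [107. 102.  99.] 641
c1 tri [ 0.42219992 -0.24481041  0.03471827] [np.float64(0.0008450366410592749), np.float64(0.003946403412505413), np.float64(0.003146339844604743)]
tray [[321.0, 124.0], [390.0, 55.0], [454.0, 119.0], [385.0, 188.0]] [[0.509, -0.237, 0.018], [0.631, -0.237, 0.018], [0.641, -0.359, 0.018], [0.512, -0.365, 0.018]] [ 0.573 -0.3    0.018]
dish ((265.92706298828125, 11.576403617858887), (28.70821762084961, 87.52796936035156), 89.89815521240234) [ 0.554 -0.088  0.018]
tray [[317.0, 220.0], [376.0, 159.0], [436.0, 217.0], [377.0, 278.0]] [[0.514, -0.239, 0.018], [0.631, -0.233, 0.018], [0.637, -0.358, 0.018], [0.514, -0.37, 0.018]] [ 0.574 -0.3    0.018]
dish ((262.9270324707031, 86.59661102294922), (94.54853820800781, 99.3504638671875), 179.55923461914062) [ 0.588 -0.055  0.018]
tray tri [ 0.55491837 -0.27937088  0.10382405] [np.float64(0.0033138048328427323), np.float64(0.003313804832842613)] dish [ 0.58356938 -0.055315    0.02207837] [np.float64(0.0021245364238913654), np.float64(0.0021245364238913693)]
```

```bash
python3 -c "
from h import *
plan(.428,-.0505,.034,45)"
```

```text
plan [ 0.009  -0.4483  0.8862] -0.0002 rows>= 8.0 at [ 0.521  -0.1476  0.2999] 44.9 t 2.8167
```

```bash
python3 -m handwheel '[[0.009,-0.448,0.5,0],[0.009,-0.448,0.5,0],[0.009,-0.448,0.5,0],[0.009,-0.448,0.5,0],[0.009,-0.448,0.5,0],[0.009,-0.448,0.5,0],[0.009,-0.448,0.5,0],[0.009,-0.448,0.6,0],[0.009,-0.448,0.66,0],[0.009,-0.448,0.72,0],[0.009,-0.448,0.78,0],[0.009,-0.448,0.84,0],[0.009,-0.448,0.886,0],[0.009,-0.448,0.886,0],[0.009,-0.448,0.886,0]]' 85
python3 -m handwheel '[[0,0,0,0],[0,0,0,0],[0,0,0,0],[0,0,0,0],[0,0,0,0],[0,0,0,0],[0,0,0,0],[0,0,0,0]]' 0 30
```

```text
time: 4.07
position: [0.4302, -0.0514, 0.0342]
tool_rot: [0.924, 0.382, 0.001, 0.001]
ft_force: [0.6, -0.4, 0.3]
grip_width: 0.074
grip_force: 0.0
time: 4.73
position: [0.4285, -0.0501, 0.0344]
tool_rot: [0.924, 0.383, 0.0, 0.0]
ft_force: [-0.3, 0.7, 5.6]
grip_width: 0.0457
grip_force: 30.0
```

```bash
python3 -m handwheel '[[0,0,-0.02,0],[0,0,-0.06,0],[0,0,-0.12,0],[0,0,-0.2,0],[0,0,-0.24,0],[0,0,-0.24,0],[0,0,-0.24,0],[0,0,-0.24,0],[0,0,-0.24,0],[0,0,-0.24,0]]'
python3 -c "
from h import *
print(robot.get_obs()['ft_force'],robot.get_obs()['grip_width'])
for i in range(6):
  vision.camera('side'); print(robot.get_obs()['ft_force'].round(2))
plan(.585,-.055,.11,45);plan(.575,-.299,.11,45)"
```

```text
time: 5.57
position: [0.4274, -0.0499, 0.105]
tool_rot: [0.924, 0.383, -0.001, -0.001]
ft_force: [0.0, 1.2, -0.6]
grip_width: 0.0453
grip_force: 30.0
[ 0.0062992   1.23340999 -0.63127344] 0.04532594648144564
[ 0.01  0.27 -0.92]
[-0.2  -0.36 -1.25]
[ 0.28  0.19 -1.75]
[ 0.22  0.75 -1.31]
[ 0.52 -0.59 -0.41]
[-0.3   0.17  0.25]
plan [ 0.3584  0.3813 -0.0147] -0.0 rows>= 4.0 at [ 0.4281 -0.0501  0.1057] 45.0 t 5.8667
plan [-0.2402  0.933  -0.0149] -0.0 rows>= 7.0 at [ 0.4281 -0.0501  0.1057] 45.0 t 5.8667
```

About 1 N on the wrist while lifted: this is the empty canister, so it goes to the dish.

```bash
python3 -m handwheel '[[0.08,0.09,0,0],[0.16,0.17,0,0],[0.25,0.27,0,0],[0.32,0.34,0,0],[0.358,0.381,0,0],[0.358,0.381,0,0],[0.358,0.381,0.06,0],[0.358,0.381,0.11,0],[0.358,0.381,0.15,0],[0.358,0.381,0.18,0],[0.358,0.381,0.2,0],[0.358,0.381,0.21,0],[0.358,0.381,0.218,0],[0.358,0.381,0.222,0],[0.358,0.381,0.225,0],[0.358,0.381,0.225,0],[0.358,0.381,0.225,0],[0.358,0.381,0.225,0]]'
python3 -c "
from h import *
for i in range(4):
  c=grab('side'); print(robot.get_obs()['ft_force'].round(2))
cv2.imwrite('pics/side2.png',c['frame'][:,:,::-1])
plan(.585,-.055,.038,45)"
```

```text
time: 7.37
position: [0.5853, -0.0551, 0.0389]
tool_rot: [0.924, 0.383, 0.0, 0.0]
ft_force: [-0.3, 0.0, -1.0]
grip_width: 0.0454
grip_force: 30.0
[ 0.15  0.7  -0.71]
[ 0.12  0.12 -1.42]
[ 0.27  0.22 -1.54]
[ 0.02 -1.17 -0.16]
plan [-0.     -0.0004  0.002 ] -0.0 rows>= 1.0 at [ 0.5851 -0.0551  0.0386] 45.0 t 7.5667
```

View pics/side2.png

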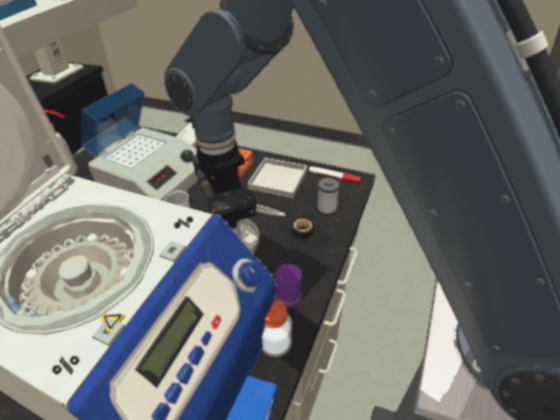

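The gripper holds the canister over the dish at about (235,240) and canister 1 still stands at (195,328). I'll lower the last millimetre and release it.

```bash
python3 -m handwheel '[[0,0,0.002,0],[0,0,0.004,0],[0,0,0.005,0],[0,0,0.005,0],[0,0,0.005,0]]'
python3 -m handwheel '[[0,0,0,0],[0,0,0,0],[0,0,0,0],[0,0,0,0],[0,0,0,0],[0,0,-0.03,0],[0,0,-0.1,0],[0,0,-0.2,0],[0,0,-0.3,0],[0,0,-0.38,0],[0,0,-0.38,0],[0,0,-0.38,0]]' 80
python3 -c "
from h import *
plan(.4235,-.242,.034,45)"
```

```text
time: 7.98
position: [0.5852, -0.055, 0.0375]
tool_rot: [0.924, 0.383, 0.0, 0.0]
ft_force: [-1.2, 0.5, 5.5]
grip_width: 0.0455
grip_force: 30.0
time: 8.98
position: [0.5862, -0.0554, 0.1532]
tool_rot: [0.924, 0.383, 0.002, 0.001]
ft_force: [-0.8, 0.4, -0.1]
grip_width: 0.0697
grip_force: 0.0
plan [-0.8242  0.0548  0.3957] -0.0 rows>= 7.0 at [ 0.5862 -0.0554  0.1532] 45.0 t 8.9833
```

```bash
python3 -m handwheel '[[-0.82,0.055,0,0],[-0.82,0.055,0,0],[-0.82,0.055,0,0],[-0.82,0.055,0,0],[-0.82,0.055,0,0],[-0.82,0.055,0,0],[-0.82,0.055,0,0],[-0.82,0.055,0,0],[-0.82,0.055,0,0],[-0.82,0.055,0.08,0],[-0.82,0.055,0.16,0],[-0.82,0.055,0.24,0],[-0.82,0.055,0.31,0],[-0.82,0.055,0.36,0],[-0.82,0.055,0.39,0],[-0.82,0.055,0.39,0],[-0.82,0.055,0.39,0]]' 85
python3 -m handwheel '[[0,0,0,0],[0,0,0,0],[0,0,0,0],[0,0,0,0],[0,0,0,0],[0,0,0,0],[0,0,0,0],[0,0,0,0]]' 0 50
```

```text
time: 10.4
position: [0.4231, -0.2396, 0.0336]
tool_rot: [0.924, 0.383, -0.0, -0.0]
ft_force: [0.7, 0.2, -0.1]
grip_width: 0.0741
grip_force: 0.0
time: 11.07
position: [0.4233, -0.2413, 0.0345]
tool_rot: [0.924, 0.382, 0.0, 0.001]
ft_force: [1.1, -1.0, 4.3]
grip_width: 0.0446
grip_force: 50.0
```

```bash
python3 -m handwheel '[[0,0,-0.02,0],[0,0,-0.06,0],[0,0,-0.12,0],[0,0,-0.2,0],[0,0,-0.24,0],[0,0,-0.24,0],[0,0,-0.24,0],[0,0,-0.24,0],[0,0,-0.24,0],[0,0,-0.24,0]]'
python3 -c "
from h import *
for i in range(6):
  vision.camera('side'); print(robot.get_obs()['ft_force'].round(2))
plan(.575,-.299,.038,45)"
```

```text
time: 11.9
position: [0.4218, -0.2399, 0.1048]
tool_rot: [0.924, 0.383, -0.001, -0.001]
ft_force: [0.1, 0.6, -4.8]
grip_width: 0.0449
grip_force: 50.0
[ 0.24 -0.03 -4.78]
[-0.61 -0.52 -5.05]
[ 0.76  0.42 -4.84]
[-0.67 -0.05 -5.56]
[-0.32 -0.31 -5.71]
[ 1.2   0.28 -5.17]
plan [0.2216 0.4971 0.2253] -0.0 rows>= 5.0 at [ 0.4226 -0.2405  0.1057] 45.0 t 12.2
```

About 5.2 N: this is the filled canister, so it goes to the tray.

```bash
python3 -m handwheel '[[0.04,0.1,0,0],[0.09,0.2,0,0],[0.14,0.31,0,0],[0.18,0.41,0,0],[0.21,0.47,0,0],[0.222,0.497,0,0],[0.222,0.497,0,0],[0.222,0.497,0.06,0],[0.222,0.497,0.11,0],[0.222,0.497,0.15,0],[0.222,0.497,0.18,0],[0.222,0.497,0.2,0],[0.222,0.497,0.21,0],[0.222,0.497,0.218,0],[0.222,0.497,0.222,0],[0.222,0.497,0.225,0],[0.222,0.497,0.228,0],[0.222,0.497,0.228,0],[0.222,0.497,0.228,0]]'
python3 -c "
from h import *
for i in range(4):
  c=grab('side'); print(robot.get_obs()['ft_force'].round(2))
plan(.575,-.299,.0375,45)
cv2.imwrite('pics/side3.png',c['frame'][:,:,::-1])"
```

```text
time: 13.78
position: [0.5754, -0.2991, 0.0379]
tool_rot: [0.924, 0.383, 0.0, 0.0]
ft_force: [0.3, 0.6, -5.4]
grip_width: 0.045
grip_force: 50.0
[ 0.49 -0.78 -5.8 ]
[-0.11  0.46 -5.12]
[ 0.58  1.05 -5.73]
[ 0.13  0.9  -5.98]
plan [-0.0006 -0.0008  0.0008] -0.0 rows>= 1.0 at [ 0.5753 -0.2991  0.0377] 45.0 t 13.9833
```

View pics/side3.png

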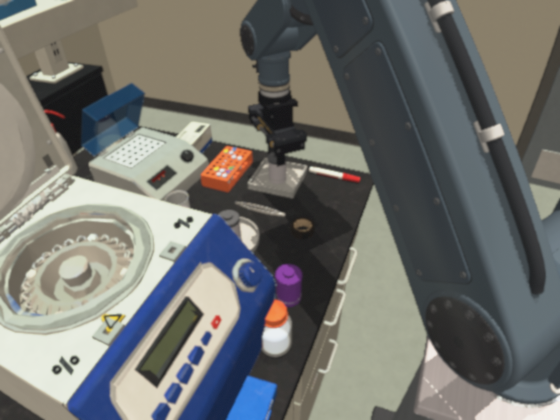

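The filled canister hangs in the tray at about (180,278) and the empty one stands in the dish at (228,230). I'll lower it until it touches, release and retreat to a spot where the wrist camera sees both.

```bash
python3 -m handwheel '[[0,0,0.002,0],[0,0,0.004,0],[0,0,0.004,0],[0,0,0.004,0],[0,0,0.004,0]]'
python3 -m handwheel '[[0,0,0,0],[0,0,0,0],[0,0,0,0],[0,0,0,0],[0,0,0,0],[0,0,-0.03,0],[0,0,-0.1,0],[0,0,-0.2,0],[0,0,-0.3,0],[0,0,-0.4,0],[0,0,-0.53,0],[0,0,-0.66,0],[0,0,-0.8,0],[-0.2,-0.35,-0.8,0],[-0.2,-0.35,-0.8,0],[-0.2,-0.35,-0.8,0],[-0.2,-0.35,-0.8,0],[-0.2,-0.35,-0.8,0],[-0.2,-0.35,-0.8,0]]' 80
python3 look.py 3
python3 - <<'E'
from h import *
t=grab('top');w=cv2.imread('pics/w3.png')
cv2.imwrite('pics/fin.png',np.hstack([w[:300,:400],cv2.resize(t['frame'][90:240,190:390,::-1],(400,300))]))
E
```

```text
time: 14.4
position: [0.5755, -0.2992, 0.0375]
tool_rot: [0.924, 0.383, 0.0, 0.0]
ft_force: [-2.8, 1.2, 6.1]
grip_width: 0.0448
grip_force: 50.0
time: 15.98
position: [0.4593, -0.2679, 0.2774]
tool_rot: [0.924, 0.382, 0.001, 0.001]
ft_force: [-0.1, 0.2, 0.7]
grip_width: 0.0695
grip_force: 0.0
canister_1_center 0.88 [127. 362.] 1683 337 388 109 150 [175. 166. 159.] [ 0.579 -0.298  0.04 ]
canister_1_center 0.6 [23. 60.] 2725 21 96 0 48 [147.  72. 158.] [0.411 0.036 0.04 ]
canister_1_center 0.44 [ 10. 230.] 2216 180 273 0 32 [242. 241. 240.] [ 0.559 -0.094  0.04 ]
square_tray 0.67 [115. 341.] 7136 292 421 63 193 [237. 233. 226.] [ 0.575 -0.273  0.01 ]
round_dish 0.57 [125. 364.] 1669 337 387 109 151 [175. 165. 159.] [ 0.587 -0.304  0.01 ]
```

View pics/fin.png

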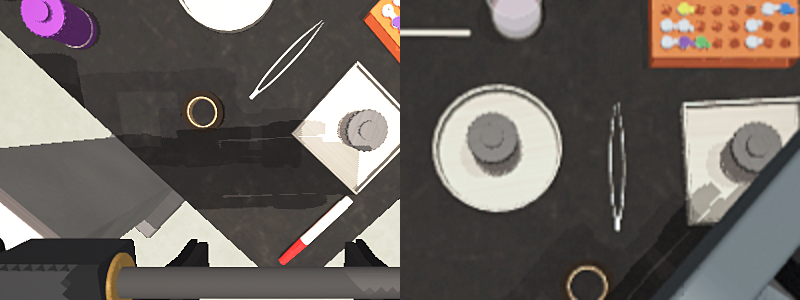

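Both canisters stand upright and near centre, one in the tray at (130,362) of the wrist half, the other in the dish at (145,495) of the top half. Nothing is touching the robot.

```bash
python3 -c "
from h import *
print(job.hand_in())"
```

```text
the job is handed in; nothing more can be done
None
```

The filled canister (about 5.2 N on the wrist) stands upright in the square tray and the empty one (about 1 N) upright in the round dish; the job is handed in at about 16 s on the robot's clock, and no verdict was returned.

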